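# Hold a sensor module under test on the dead-man contact station

### The arm

A 7-joint arm with a two-finger parallel gripper is mounted at the origin on a cart in front of the work surface, level with it; the furniture and walls round the work are solid. World frame = base frame: x ahead of the robot, y to its left, z up, the work surface at z = 0. Lengths are in m, angles in rad, forces in N, time in s.
With the tool pointing down it reaches from about 0.425 to 0.925 m from the base axis. Payload 6.8 kg.
Tool frame: the origin (TCP) lies at the very end of the fingers, on their centre line; the grasp point (between the pads) lies 19 mm behind it; z points along the fingers, y is the line along which they close (so a half turn about z gives the same grasp; the last joint's range is limited). The gripper opens to 85 mm and grips with 20 to 120 N. Pads are 22 mm wide; open, the fingers measure 114 mm over their backs; the gripper's body (76 mm by 85 mm) begins 54 mm behind the grasp point. The pads swing forward as they close: fully open they stand 13 mm farther back than shut.
Start: joints at [1.08, 0.477, 0.022, 1.555, -0.011, 1.109, -0.083], TCP at [0.252, -0.626, 0.231] pointing down, gripper open.
Joint ranges: [-2.96, 2.96], [-0.34, 2.1], [-1.41, 1.46], [0.24, 2.44], [-1.37, 4.51], [0.17, 1.92], [-2.96, 2.96]. Speed limits (rad/s): [2.39, 2.39, 3.14, 3.14, 3.14, 3.14, 3.14].

### API

Orientations are given as a rotation vector (axis times angle).
In Python, from bench import get_obs, viewer, r gives the robot as it stands. The module is installed in compiled form; this text tells all that it offers.
- The arm moves only by the tool play_rows, never from a script. Its argument "commands" is a list that holds one entry, the list of rows, each a list of 5 numbers: the gripper's target within -1 to 1 (shut at 1, half-way at 0, fully open at -1), then the shift along the tool's x, y, z scaled (see below), then the turn about the tool's z scaled (see below). A call has 1 to 12 rows; each row is the pose to reach, as a shift and turn from the pose commanded when the call began, along the tool's axes at that moment; what a row does not reach only later rows make up. The controller multiplies each number of a shift by 0.2 m and each number of a turn by pi/2 rad. A row lasts 1/12 s, in which the tool goes at most 41.7 mm and 7.16 degrees, less where a joint would pass 70% of its speed; a pose out of reach is approached as far as the arm can. A call with a number of a shift or a turn outside -1 to 1 is refused whole. A call with a gripper value outside its range is refused whole. The fingers move at their own pace and stop on an object; "grip_force" is the grip in N (left out, the last holds). Time passes only in rows, so rows that repeat a pose let the fingers close. It gives the time, the measured TCP pose, the force, the opening and the grip force at its end, in the units of the state.
- get_obs(): the state, without advancing time (a new reading comes with each control period).
- viewer.grab_frame(name): name is "side" or "top"; returns a dict with "pixels" (384x512x3 uint8, red, green, blue), "fovy" (degrees; the focal length in pixels is half the picture's height over the tangent of half this angle, whatever the lens; pixels are square), "cx", "cy" (the principal point, pixels), "distortion" ([k1, k2, p1, p2, k3] as OpenCV has them; the pictures are not rectified), "world_to_cam" (4x4, takes a point from world to camera coordinates). Camera axes: x right, y up, looking along -z (the intrinsics and any distortion apply to the point x, -y, -z); pixel columns grow to the right and rows downward; lengths in m; the calibration is good to about 2 mm. A picture is of the moment at which its call begins. There is no depth.
- r.hand_in(): hands the job in; it is judged then, once.
Trained networks look in a picture, given as the dict that the camera call returned (one of the last four; its "shot" number tells which), for a name from the list of things; names that differ only in an ending like _2 or _b are one class to them, and where a whole thing is asked for, a point or a joint stands for the part that bears it (a point fixed in the world has none). Each returns a list of dicts, best first, with "score" (0 to 1); they miss things now and then, are a little off and sometimes report something else, mostly with a low value. They report only what shows in the picture. A call takes as long as a camera call.
- viewer.trace(picture, thing): "pixels" (384x512 bool, what is visible of it) and "rect" ([left, top, right, bottom] in pixels, round what is visible of it).
The state is a dict: "clock": time; "joints": joint angles; "qvel": joint speeds; "tau": joint torques, N m; "tcp_pos": TCP position; "orientation": TCP orientation; "contact_force": force on the tool from outside, world axes, zero at the start; "moment": the same for the moment, N m; "grip_width": finger opening in m; "gripper_force": force on a finger pad.
Only numpy, scipy, OpenCV 4.12 (cv2) and the standard library are available. Lean on these libraries where they do the work, as an engineer would, in place of code of your own. Each camera call takes 0.05 s, during which the arm holds its last target. There are 200 camera calls.

### The job

Run the insulation test on the round sensor module that stands in the nest of the test station: first turn the module in its nest, without lifting it out, until its code label squarely faces the window of the code reader. Then flip the safety catch right back off the contact lever, and pull the lever by its knob, against its spring, toward the front as far as it goes, so that the contact pins press on the module. Finish while still holding the lever fully pulled, because the test runs only as long as it is held; leave the other things on the bench where they are.

Things in the scene. Friction and masses are not known exactly. Their poses are not given: they have to be found in the camera images.
- test_station: Test station fixed to the bench: grey base plate 107 x 280 x 10 mm. Origin on the bench under the slide's centre line; x to the station's back (away from the robot; turned up to 0.3 rad), y to its left, z up. Base spans x -45..62, y -150..130 mm. Left to right: black code reader (46 x 36, top 55 mm high), nest, contact slide (top 45), lever pivot, catch, knob
- nest_center (a point): centre of the nest floor, 10 mm above the bench, at x 0, y +45 mm in the station's frame; the nest is a black ring of 40 mm bore, 56 mm outside, its rim 24 mm above the bench
- reader_window (a point): middle of the code reader's window, on the reader's face toward the nest (looks along the station's -y), 38 mm above the bench; 44.5 mm from the nest's axis
- test_module: module standing loose in the nest: steel can, 38 mm diameter, 74 mm tall, top 84 mm above the bench, connector 6 mm more, 0.25 kg; turns freely with 1 mm play. Origin: centre of underside; x axis points to the label. Grip its sides from above, over 56 mm above the bench, in any direction. Starts 0.6 rad or more off the reader, either way. The 3 modules in the black tray behind are spares
- module_label (a point): middle of the white code label (22 x 26 mm, black square code) on the module's side, 19 mm from its axis, 32 mm above its underside; a small steel index rib on the module's top lies over the label. Two brass contact pads are on the opposite side
- safety_catch (a joint): catch angle (rad): 0 = hooked over the lever arm, which blocks the lever; 1.25 = flipped back to its stop. Pin parallel to station y at x +32, y -115 mm, 50 mm above the bench. Pushing its thumb tab toward station +x (back) flips it. Friction (0.07 N m, 1.5 N at the tab) keeps it where it is left
- catch_tab (a point): front face (robot side) of the catch's steel thumb tab, 12 mm below its top; tab 18 mm wide (station y), 5 thick, leaning 0.2 rad forward when hooked; point then 95 mm above the bench, 46 mm from the pin. Below it the hook plate reaches 30 mm in front of the pin, its top 67 mm above the bench. At 1.25 the tab leans back 1.05 rad, its top end about 77 mm above the bench
- contact_lever (a joint): lever angle (rad): 0 = at rest, arm along station -y; grows as the knob is pulled to the front (clockwise from above), stop at 0.80. A spring always returns it: 2 N at the knob at rest, 6.5 N fully pulled. With the catch hooked it moves only about 0.07. The last quarter of the swing presses the pins on the module with 2 to 6 N
- lever_pivot (a point): point on the lever's vertical pivot axis, 54 mm above the bench (mid-height of the arm), at x +18 mm, y -65 mm in the station's frame; the arm is 14 mm wide and 8 mm high
- lever_knob: black plastic knob standing upright on the lever end, 120 mm from the pivot axis: 24 mm diameter (narrower at its foot), free to spin on its own upright spindle. Origin: on the knob axis at the arm mid-height, 54 mm above the bench; the knob stands from 8 to 49 mm above that
- knob_grip (a point): point on the knob's axis 34 mm above the arm's mid-height (88 mm above the bench), where the knob is widest: grip it here from above
- contact_pins: the two brass spring pins on the front of the contact slide, 4.8 mm diameter, 34 mm above the bench, which move along the station's +y to the module when the lever is pulled
- tweezers_a: steel tweezers lying before the station, 120 mm, bystander
- rf_adapter_1: small coaxial adapter with a brass hexagon, 26 mm, before the station, bystander
- memory_stick: memory stick 51 mm, before the station, bystander
- side_cutter: small red pliers 130 mm, behind the station to its left, bystander
- board_d: circuit board 105 x 96 x 11 mm, right of the station, bystander
- tin_b: round tin with lid, 38 mm diameter, 50 mm tall, behind the station, bystander
- marker: black felt pen 122 mm, at the front, bystander

How it is judged:
By the outcome, as a careful person would: the job done as asked, in the order asked, and still so for the second after the job is handed in, while the arm keeps its last pose, push and grip.
It also fails if it takes over 67 s, if anything falls off the work surface, if the arm or the gripper's body presses on something with over 40 N, if the wrist force passes 120 N, or if a joint passes its speed limit or range.

## Working session

There is one attempt and no reset: what is moved stays moved. The work goes in short steps, Python scripts to look and compute and a tool call to move; the robot and the scene stay as the last step left them, time stands still between calls to the robot, and variables do not carry over. Pictures are saved under pics/ and viewed, at most 13 in all, crops included, and the job is handed in when it is done.

Besides the shell and the picture viewer there is one more tool, called as name(argument=value, ...) on one line, values as JSON. play_rows: Moves the arm, as the interface text tells. Shifts and turns lie within -1 to 1; 1 stands for 0.2 m of shift or pi/2 rad of turn. Its arguments: {"type":"object","properties":{"commands":{"type":"array","items":{"type":"array","items":{"type":"array","items":{"type":"number","minimum":-1,"maximum":1}}}},"grip_force":{"type":"number"}},"required":["commands"]}

```bash
mkdir -p pics; cat > h.py <<'E'
import numpy as np, cv2
from bench import get_obs, viewer, r
def K(f):
    F=192/np.tan(np.radians(f["fovy"])/2); return np.array([[F,0,f["cx"]],[0,F,f["cy"]],[0,0,1]])
def proj(f,P):
    P=np.atleast_2d(P); W=np.array(f["world_to_cam"]); c=P@W[:3,:3].T+W[:3,3]; c=c*[1,-1,-1]
    return cv2.projectPoints(c.reshape(-1,1,3),np.zeros(3),np.zeros(3),K(f),np.array(f["distortion"],float))[0].reshape(-1,2)
def ray(f,uv):
    W=np.array(f["world_to_cam"]); uv=np.array(uv,float).reshape(-1,1,2)
    n=cv2.undistortPoints(uv,K(f),np.array(f["distortion"],float)).reshape(-1,2)
    d=np.c_[n[:,0],-n[:,1],-np.ones(len(n))]@W[:3,:3]; return -W[:3,:3].T@W[:3,3],d
def atz(f,uv,z):
    o,d=ray(f,uv); return o+d*((z-o[2])/d[:,2])[:,None]
def save(f,n,crop=None,s=1):
    im=f["pixels"][:,:,::-1]
    if crop: im=im[crop[1]:crop[3],crop[0]:crop[2]]
    cv2.imwrite("pics/"+n,cv2.resize(im,None,fx=s,fy=s,interpolation=cv2.INTER_CUBIC))
E
python3 - <<'E'
from h import *
o=get_obs(); print(o)
a=viewer.grab_frame("top"); b=viewer.grab_frame("side")
im=np.vstack([a["pixels"],b["pixels"]]);cv2.imwrite("pics/a.png",cv2.resize(a["pixels"][:,:,::-1],(800,600)));cv2.imwrite("pics/b.png",cv2.resize(b["pixels"][:,:,::-1],(800,600)))
for f in (a,b):
    W=np.array(f["world_to_cam"]);print(f["fovy"],-W[:3,:3].T@W[:3,3],W[:3,:3].round(2).tolist())
    for n in ["test_station","test_module","lever_knob","module_label","safety_catch","contact_lever","contact_pins"]:
        for t in viewer.trace(f,n)[:3 if n=="test_module" else 1]: print(n,round(t["score"],2),t["rect"],t["pixels"].sum())
E
```

```text
{'clock': 0.0, 'joints': array([ 1.07990198,  0.47779488,  0.02235237,  1.55646749, -0.01151758,
        1.10932941, -0.08310852]), 'qvel': array([-0.00066679,  0.0005777 , -0.00111597, -0.0007511 , -0.0014912 ,
       -0.00065006, -0.00064337]), 'tau': array([-7.13139470e-04, -5.96448326e+01,  1.60770692e+00, -2.81199718e+01,
        1.24880439e-02,  9.28998808e-03, -4.88301964e-06]), 'tcp_pos': array([ 0.25187586, -0.62558711,  0.23032271]), 'orientation': array([-3.08245239e+00, -5.97274131e-01,  7.57174041e-04]), 'contact_force': array([-0.49563034,  0.6224514 ,  0.29265799]), 'moment': array([0.03205607, 0.03160291, 0.02976003]), 'gripper_force': 0.0, 'grip_width': 0.0852119081589696}
54.13135208104025 [ 0.37747866 -0.05395121  1.32186684] [[-0.02, -1.0, -0.01], [0.99, -0.02, 0.11], [-0.11, -0.01, 0.99]]
test_station 0.8 [192.8, 175.8, 282.0, 207.3] 2265
test_module 0.66 [206.1, 192.0, 220.9, 199.6] 128
test_module 0.33 [187.3, 175.1, 281.2, 207.2] 2204
lever_knob 0.36 [277.3, 177.4, 282.2, 186.4] 37
module_label 0.59 [208.4, 186.9, 218.2, 200.0] 106
safety_catch 0.59 [256.7, 180.0, 261.7, 186.9] 20
contact_lever 0.56 [239.9, 181.0, 282.2, 188.8] 157
44.49520918081539 [-2.99685688e-04  1.00448454e+00  7.54612459e-01] [[-0.9, -0.44, 0.01], [0.22, -0.43, 0.87], [-0.38, 0.79, 0.49]]
test_station 0.69 [178.9, 184.1, 259.1, 277.0] 2480
test_module 0.7 [206.8, 225.4, 222.7, 252.1] 334
module_label 0.53 [207.7, 225.4, 219.7, 255.1] 351
safety_catch 0.67 [228.3, 196.9, 242.7, 211.7] 84
contact_lever 0.58 [226.2, 184.6, 248.5, 223.0] 254
```

View pics/a.png

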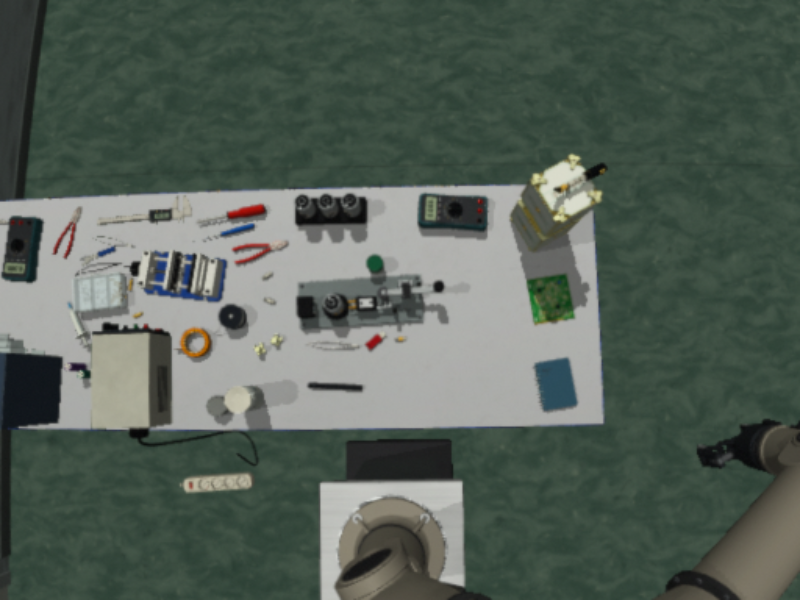

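View pics/b.png

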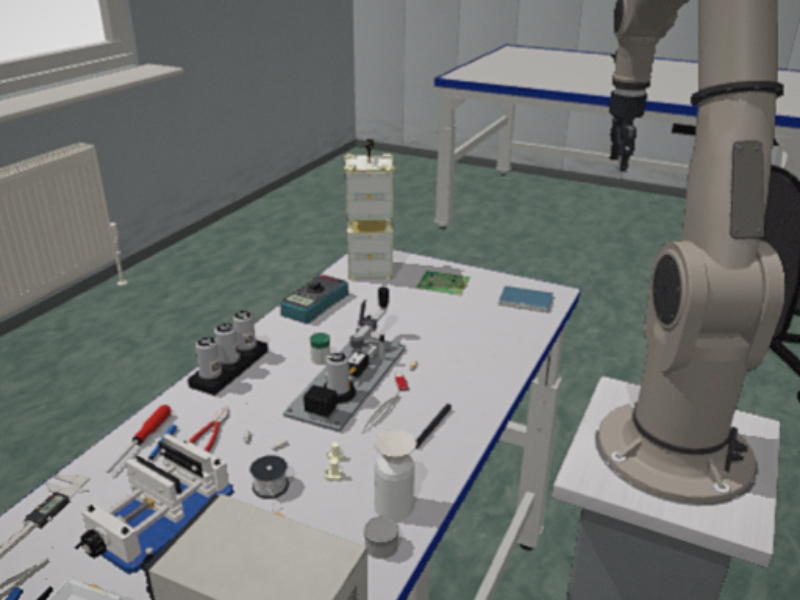

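The top view has the station at about (192–282, 176–207) in 512-scale pixels, with the reader left and the knob right. The side view shows the same station at (180–260, 184–277). I'll zoom in on both.

```bash
python3 - <<'E'
from h import *
a=viewer.grab_frame("top"); b=viewer.grab_frame("side")
A=cv2.resize(a["pixels"][165:217,186:290],(800,400),interpolation=cv2.INTER_CUBIC)
cv2.imwrite("pics/c.png",A[:,:,::-1])
B=cv2.resize(b["pixels"][178:282,174:266],(530,600),interpolation=cv2.INTER_CUBIC)
cv2.imwrite("pics/d.png",B[:,:,::-1])
t=viewer.trace(a,"lever_knob");print([(x["score"],x["rect"]) for x in t])
t=viewer.trace(b,"lever_knob");print([(x["score"],x["rect"]) for x in t])
E
```

```text
[(0.66, [187.3, 172.3, 283.3, 210.9]), (0.51, [276.7, 178.0, 281.0, 185.6])]
[]
```

View pics/c.png

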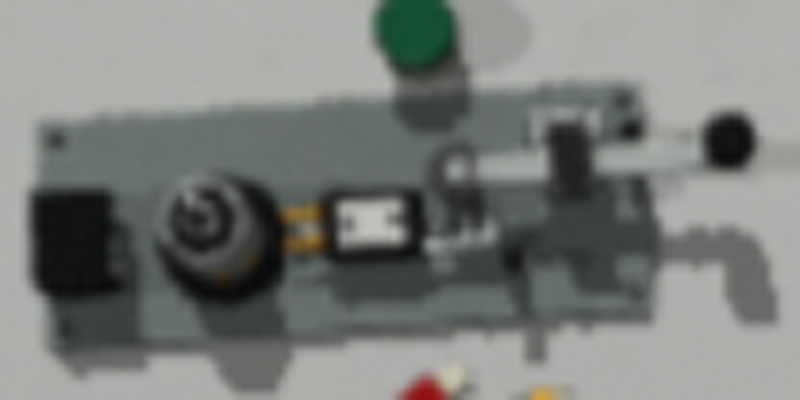

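View pics/d.png

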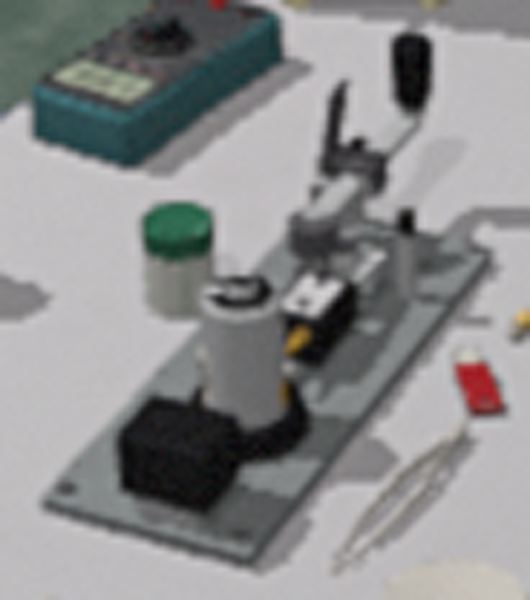

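The crops show the plate corners clearly in both views. The knob is at c(728,140). The brass pads show at c(222,275) and d(287,390), so the label faces roughly toward the back. Next I fit the station pose and unwrap the module.

```bash
cat > fit.py <<'E'
from h import *
from scipy.optimize import least_squares
def T(p,P):
    P=np.atleast_2d(np.array(P,float)); c,s=np.cos(p[2]),np.sin(p[2])
    return np.c_[p[0]+c*P[:,0]-s*P[:,1],p[1]+s*P[:,0]+c*P[:,1],P[:,2]]
E
cat > s1.py <<'E'
from fit import *
a=viewer.grab_frame("top"); b=viewer.grab_frame("side")
ca=lambda x,y:(186+(x+.5)*104/800-.5,165+(y+.5)*52/400-.5)
cb=lambda x,y:(174+(x+.5)*92/530-.5,178+(y+.5)*104/600-.5)
LB,LF,RB,RF=[.062,.130,.01],[-.045,.130,.01],[.062,-.150,.01],[-.045,-.150,.01]
kn=[.018,-.185,.103]; rd=None
pa=[(LB,ca(40,122)),(LF,ca(52,350)),(RB,ca(640,85)),(RF,ca(655,318)),(kn,ca(728,140))]
pb=[(LB,cb(43,505)),(LF,cb(255,562)),(RF,cb(490,258)),(kn,cb(412,38))]
def res(p,sa=0):
    ra=proj(a,T(p,[q for q,_ in pa]))-[u for _,u in pa]; rb=proj(b,T(p,[q for q,_ in pb]))-[u for _,u in pb]
    return np.r_[ra.ravel(),rb.ravel()]
s=least_squares(res,[.45,0,.1],loss="soft_l1");p=s.x
print(p,res(p).reshape(-1,2).round(2).tolist())
np.save("p.npy",p)
o,_=ray(a,[(0,0)]);o2,_=ray(b,[(0,0)])
n=T(p,[0,.045,.01])[0];print("nest",n,"knob",T(p,[.018,-.185,.088]),"tab",T(p,[.032-.0091-.0025,-.115,.095]))
# unwrapped cylinder, station angle: 0=+x(back),90=+y(reader)
def unwrap(f):
    ang=np.radians(np.arange(-180,180,2));zs=np.linspace(.086,.012,75)
    A,Z=np.meshgrid(ang,zs);P=np.c_[.019*np.cos(A).ravel(),.045+.019*np.sin(A).ravel(),Z.ravel()]
    u=proj(f,T(p,P)).astype(np.float32).reshape(75,180,2)
    im=cv2.remap(f["pixels"],u[...,0],u[...,1],cv2.INTER_LINEAR)
    o=ray(f,[(0,0)])[0]; w=T(p,P); nrm=(w-T(p,np.c_[0*P[:,0],0*P[:,0]+.045,P[:,2]]))
    im[((o-w)*nrm).sum(1).reshape(75,180)<0]=0
    return im
def topd(f):
    g=np.linspace(-.024,.024,97);X,Y=np.meshgrid(-g,-g)  # rows: y+ top ; cols: x
    X,Y=np.meshgrid(-g,g);  # col left = +x? 
    P=np.c_[-Y.ravel(),.045+X.ravel(),0*X.ravel()+.086] # up = +x, left=+y
    u=proj(f,T(p,P)).astype(np.float32).reshape(97,97,2)
    return cv2.remap(f["pixels"],u[...,0],u[...,1],cv2.INTER_LINEAR)
c=np.vstack([cv2.resize(unwrap(a),(720,200)),cv2.resize(unwrap(b),(720,200))])
t=np.hstack([cv2.resize(topd(a),(200,200)),cv2.resize(topd(b),(200,200)),np.zeros((200,320,3),np.uint8)])
import sys
cv2.imwrite("pics/%s.png"%sys.argv[1],np.vstack([c,t])[:,:,::-1])
E
python3 s1.py e
```

```text
[0.5414864  0.07296995 0.05537542] [[-0.9, 0.82], [-0.93, 1.13], [-0.28, -0.19], [0.05, -0.48], [0.24, 0.08], [-0.55, -1.09], [-0.4, -0.61], [1.1, -1.86], [0.13, -0.12]]
nest [0.53899577 0.11790097 0.01      ] knob [[ 0.56969802 -0.11075023  0.088     ]] tab [[ 0.56822004 -0.04072469  0.095     ]]
```

View pics/e.png

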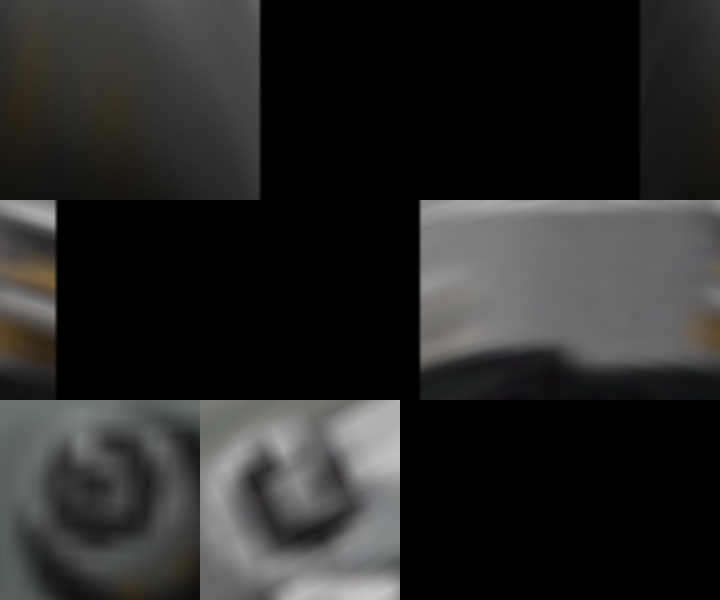

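The pads appear at about -145° and the label edge and rib at about 25–35° in the station frame, so the module needs roughly +60° counterclockwise. Next is a helper that turns world goals into tool shifts.

```bash
cat > g.py <<'E'
from h import *
from scipy.spatial.transform import Rotation as Ro
import sys
def st():
    o=get_obs();R=Ro.from_rotvec(o["orientation"]).as_matrix();yaw=np.arctan2(R[1,0],R[0,0])
    return o,R,yaw
if __name__=="__main__":
    o,R,yaw=st(); v=list(map(float,sys.argv[1:]))
    print("pos",o["tcp_pos"].round(4),"yaw",yaw.round(3),"j",o["joints"].round(2),"F",o["contact_force"].round(1),"t",o["clock"])
    for i in range(0,len(v),4):
        print("row",(R.T@(np.array(v[i:i+3])-o["tcp_pos"])/.2).round(3),"turn",round(-(v[i+3]-yaw)/(np.pi/2),3))
E
python3 g.py .50 -.05 .25 1.2
```

```text
pos [ 0.2521 -0.6261  0.2313] yaw 0.383 j [ 1.08  0.48  0.02  1.56 -0.01  1.11 -0.08] F [ 0.  -0.3 -1.2] t 1.1
row [ 2.226 -2.209 -0.093] turn -0.52
```

play_rows(commands=[[[-1, 0.74, -0.74, -0.09, 0], [-1, 0.74, -0.74, -0.09, 0], [-1, 0.74, -0.74, -0.09, 0], [-1, 0.74, -0.74, -0.09, 0], [-1, 0.74, -0.74, -0.09, 0], [-1, 0.74, -0.74, -0.09, 0]]])

```text
clock: 1.6
tcp_pos: [0.3391, -0.4261, 0.2502]
orientation: [-3.079, -0.613, -0.005]
contact_force: [0.0, -0.0, 0.4]
grip_width: 0.0853
gripper_force: 0.0
```

play_rows(commands=[[[-1, 0.74, -0.74, 0, 0], [-1, 0.74, -0.74, 0, 0], [-1, 0.74, -0.74, 0, 0], [-1, 0.74, -0.74, 0, 0], [-1, 0.74, -0.74, 0, 0], [-1, 0.74, -0.74, 0, 0]]])

```text
clock: 2.1
tcp_pos: [0.4198, -0.2331, 0.2499]
orientation: [-3.079, -0.615, -0.004]
contact_force: [-0.3, -0.0, 0.7]
grip_width: 0.0854
gripper_force: 0.0
```

play_rows(commands=[[[-1, 0.74, -0.74, 0, -0.52], [-1, 0.74, -0.74, 0, -0.52], [-1, 0.74, -0.74, 0, -0.52], [-1, 0.74, -0.74, 0, -0.52], [-1, 0.74, -0.74, 0, -0.52], [-1, 0.74, -0.74, 0, -0.52], [-1, 0.74, -0.74, 0, -0.52], [-1, 0.74, -0.74, 0, -0.52], [-1, 0.74, -0.74, 0, -0.52]]])

```text
clock: 2.85
tcp_pos: [0.4982, -0.0491, 0.2493]
orientation: [2.596, 1.769, -0.0]
contact_force: [-0.2, -0.4, 1.1]
grip_width: 0.0859
gripper_force: 0.0
```

```bash
python3 g.py .539 .118 .15 1.2 .539 .118 .06 1.2
```

```text
pos [ 0.4982 -0.0491  0.2493] yaw 1.197 j [ 0.36  0.2  -0.44  1.92  0.1   1.04 -0.5 ] F [-0.2 -0.4  1.1] t 2.85
row [ 0.852 -0.115  0.496] turn -0.002
row [ 0.852 -0.115  0.946] turn -0.002
```

play_rows(commands=[[[-1, 0.85, -0.115, 0.2, 0], [-1, 0.85, -0.115, 0.2, 0], [-1, 0.85, -0.115, 0.2, 0], [-1, 0.85, -0.115, 0.2, 0], [-1, 0.85, -0.115, 0.2, 0], [-1, 0.85, -0.115, 0.5, 0], [-1, 0.85, -0.115, 0.7, 0], [-1, 0.85, -0.115, 0.8, 0], [-1, 0.85, -0.115, 0.9, 0], [-1, 0.85, -0.115, 0.946, 0], [-1, 0.85, -0.115, 0.946, 0], [-1, 0.85, -0.115, 0.946, 0]]])

```text
clock: 3.85
tcp_pos: [0.5391, 0.118, 0.0608]
orientation: [2.594, 1.771, 0.001]
contact_force: [0.4, 0.3, 0.6]
grip_width: 0.0853
gripper_force: 0.0
```

```bash
python3 - <<'E'
from g import *
a=viewer.grab_frame("top"); b=viewer.grab_frame("side")
A=cv2.resize(a["pixels"][165:217,186:290],(800,400),interpolation=cv2.INTER_CUBIC)
B=cv2.resize(b["pixels"][188:268,174:266],(690,600),interpolation=cv2.INTER_CUBIC)
cv2.imwrite("pics/f.png",B[:,:,::-1])
E
python3 g.py .539 .118 .06 1.2
```

```text
pos [0.5399 0.1185 0.0619] yaw 1.199 j [ 0.02  0.54 -0.44  1.96  0.34  0.71 -1.  ] F [ 0.5 -0.4  0.4] t 3.95
row [-0.004 -0.003  0.01 ] turn -0.001
```

View pics/f.png

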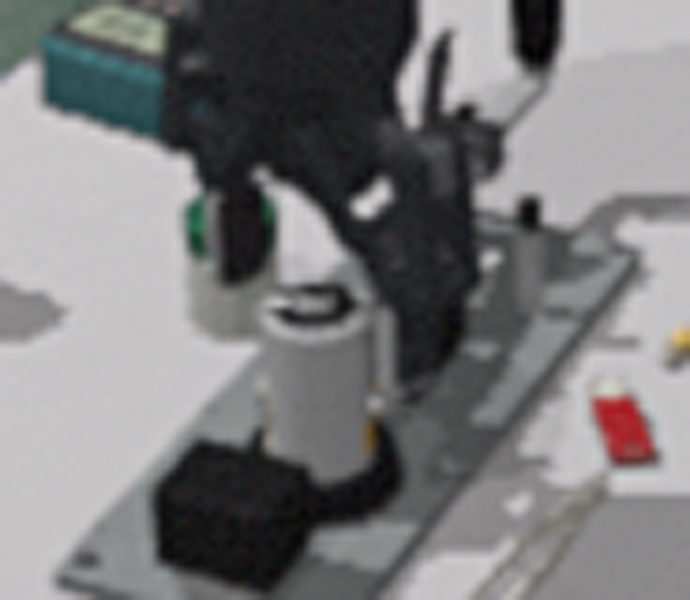

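The fingers straddle the module, with tips at about (240,280) and (400,390) and the module top at (315,300). I close gently.

play_rows(commands=[[[0.2, 0, 0, 0, 0], [0.2, 0, 0, 0, 0], [0.2, 0, 0, 0, 0], [1, 0, 0, 0, 0], [1, 0, 0, 0, 0], [1, 0, 0, 0, 0], [1, 0, 0, 0, 0], [1, 0, 0, 0, 0]]], grip_force=20)

```text
clock: 4.62
tcp_pos: [0.5392, 0.1185, 0.0608]
orientation: [2.593, 1.773, 0.002]
contact_force: [0.7, 0.5, 6.3]
grip_width: 0.0373
gripper_force: 20.3
```

```bash
python3 - <<'E'
from g import *
o,R,y=st(); print(R.T@o["contact_force"],R.T@o["moment"],o["grip_width"],o["gripper_force"],o["tcp_pos"])
E
```

```text
[ 0.69266856  0.46382019 -6.27875044] [ 0.01554543 -0.03974756 -0.08804782] 0.037269296583201474 20.32122351740611 [0.53917897 0.11850935 0.06078596]
```

Clean grip with no side load. Now I turn counterclockwise in two halves.

play_rows(commands=[[[1, 0, 0, 0, -0.06], [1, 0, 0, 0, -0.12], [1, 0, 0, 0, -0.18], [1, 0, 0, 0, -0.24], [1, 0, 0, 0, -0.3], [1, 0, 0, 0, -0.33], [1, 0, 0, 0, -0.33]]])

```text
clock: 5.2
tcp_pos: [0.5397, 0.1182, 0.0608]
orientation: [2.049, 2.38, 0.003]
contact_force: [0.9, -1.0, 6.8]
grip_width: 0.0372
gripper_force: 20.6
```

play_rows(commands=[[[1, 0, 0, 0, -0.06], [1, 0, 0, 0, -0.12], [1, 0, 0, 0, -0.18], [1, 0, 0, 0, -0.24], [1, 0, 0, 0, -0.3], [1, 0, 0, 0, -0.33], [1, 0, 0, 0, -0.33], [1, 0, 0, 0, -0.33]]])

```text
clock: 5.87
tcp_pos: [0.5398, 0.1179, 0.0609]
orientation: [1.374, 2.823, 0.001]
contact_force: [1.3, -1.7, 6.0]
grip_width: 0.037
gripper_force: 20.4
```

```bash
cat > ang.py <<'E'
from g import *
from fit import *
o,R,y=st(); print(y,R.T@o["contact_force"],R.T@o["moment"],o["grip_width"])
b=viewer.grab_frame("side"); p=np.load("p.npy")
t=viewer.trace(b,"module_label");print([(x["score"],x["rect"]) for x in t[:2]])
t=viewer.trace(b,"test_module");print([(x["score"],x["rect"]) for x in t[:2]])
u=proj(b,T(p,[[0,.045,.055],[0,.064,.042]]));print(u)
x0,y0=int(u[0,0])-16,int(u[0,1])-18
cv2.imwrite("pics/%s.png"%sys.argv[1],cv2.resize(b["pixels"][y0:y0+36,x0:x0+36],(540,540),interpolation=cv2.INTER_CUBIC)[:,:,::-1]);print(x0,y0)
E
python3 ang.py l1
```

```text
2.235603328514811 [-2.16785496  0.02455178 -5.9926695 ] [-0.00922797 -0.57684745  0.02791078] 0.037009384251391185
[(0.54, [208.2, 226.8, 218.4, 254.3]), (0.43, [182.7, 183.6, 255.3, 275.5])]
[(0.65, [207.2, 230.0, 224.1, 254.3])]
[[216.27784033 238.08937156]
 [213.14064022 245.925452  ]]
200 220
```

View pics/l1.png

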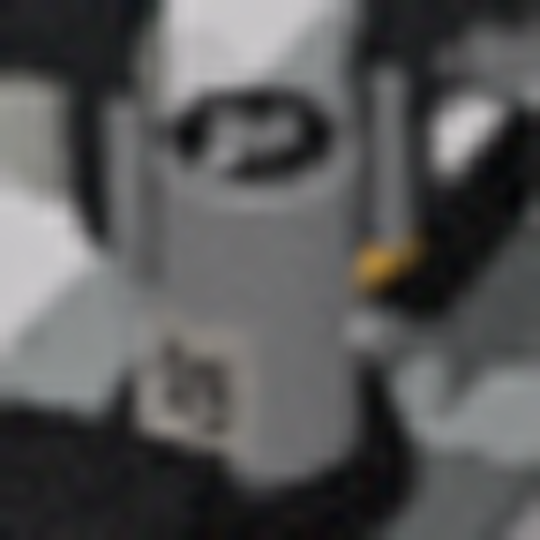

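The label shows on the module's left at crop (140–250, 320–445), with its right edge at about x=247. The module's silhouette right edge is at about x=358. So more counterclockwise turn may be needed, and I compute the angle from these edges.

```bash
cat > edge.py <<'E'
from fit import *
b=viewer.grab_frame("side"); p=np.load("p.npy")
c=lambda x,y:np.array([200+(x+.5)/15-.5,220+(y+.5)/15-.5])
im=b["pixels"].astype(float)
for row in (240,243,245,247): print(row,im[row,205:230].sum(1).astype(int)//3, (im[row,205:230,0]-im[row,205:230,2]).astype(int))
# predicted crop coords
def cr(P): u=proj(b,T(p,P)); return ((u+.5-[200,220])*15-.5).round(0)
for z in (.055,.042,.029):
    S=np.array([[.019*np.cos(t),.045+.019*np.sin(t),z] for t in np.radians(np.arange(0,360))]);q=cr(S)
    print(z,"sil",q[:,0].min(),q[q[:,0].argmin()],q[:,0].max(),"axis",cr([[0,.045,z]]), "label edges@90:",q[90-33],q[90+33],"@110",q[77],q[143])
S=np.array([[.019*np.cos(t),.045+.019*np.sin(t),.084] for t in np.radians(np.arange(0,360))]);q=cr(S);print("top",q.min(0),q.max(0))
print("edge col per angle z=.045",{int(t):cr([[.019*np.cos(np.radians(t)),.045+.019*np.sin(np.radians(t)),.045]])[0].tolist() for t in range(60,180,10)})
E
python3 edge.py
```

```text
240 [137 139 133 126 118 116 116 113 110 111 110 112 110 107 108 106 105  98
  96  84  58  37  23  22  25] [-3 -3 -4 -6 -2  2  3  1 -3 -1  0 -1 -2  1 -2 -2  0 -1  1  3 -4 -2  1  0
 -3]
243 [141 141 142 131 131 113  79 104 120 119 127 124 110 111 108 106 103 100
  91  82  83  79  88  94  89] [-3 -3 -5 -4  2  5  8  9 10 10 11  8  2 -1  1  0 -1 -1 -1 -2 -2 -2 -1 -4
 -3]
245 [144 142 114  69 115 126  88  81  74  67 106 126 113 110 108 106 105  98
  74  30  37 103 130 135 109] [-5 -5 -4 -3  8  9  6  6  6  3  8  7  2 -2 -2 -1  0  1  1  1 -4 -6 -3 -5
 -2]
247 [ 87  87  48  38 112 131 111 100 103  87 103 126 114 110 105 106 105  99
  77  31  19  61 117 128 114] [-3 -3 -2  2  5  9 11  9  8  9 11  7  0 -2 -2 -1 -2  0  1  1 -2 -3 -5 -4
 -3]
0.055 sil 143.0 [143. 278.] 359.0 axis [[251. 278.]] label edges@90: [157. 312.] [263. 339.] @110 [181. 327.] [299. 332.]
0.042 sil 146.0 [146. 338.] 361.0 axis [[253. 339.]] label edges@90: [160. 373.] [265. 400.] @110 [184. 389.] [301. 393.]
0.029 sil 149.0 [149. 397.] 362.0 axis [[256. 400.]] label edges@90: [162. 434.] [267. 461.] @110 [186. 450.] [303. 454.]
top [137.  82.] [355. 200.]
edge col per angle z=.045 {60: [162.0, 362.0], 70: [174.0, 370.0], 80: [187.0, 377.0], 90: [204.0, 382.0], 100: [221.0, 385.0], 110: [240.0, 387.0], 120: [259.0, 387.0], 130: [277.0, 384.0], 140: [296.0, 380.0], 150: [312.0, 375.0], 160: [327.0, 368.0], 170: [339.0, 359.0]}
```

The edges and the code centre put the label at about 86–90° against the goal of 90°. I trim by +2°, release, rise, and check with a clear view.

play_rows(commands=[[[1, 0, 0, 0, -0.022], [1, 0, 0, 0, -0.022], [0.0, 0, 0, 0, -0.022], [-0.3, 0, 0, 0, -0.022], [-0.6, 0, 0, 0, -0.022], [-0.6, 0, 0, 0, -0.022], [-0.6, 0, 0, -0.15, -0.022], [-0.6, 0, 0, -0.35, -0.022], [-0.6, 0, 0, -0.55, -0.022], [-0.6, 0, 0, -0.7, -0.022], [-0.6, 0, 0, -0.7, -0.022]]])

```text
clock: 6.98
tcp_pos: [0.5415, 0.1203, 0.2063]
orientation: [1.321, 2.842, 0.009]
contact_force: [0.4, 0.6, 0.3]
grip_width: 0.0682
gripper_force: 0.0
```

```bash
python3 g.py .50 -.06 .2 1.57
```

```text
pos [0.5415 0.1203 0.2063] yaw 2.271 j [ 0.32  0.42 -0.82  1.84  0.35  1.03  0.06] F [0.4 0.6 0.3] t 6.9833
row [-0.555 -0.74   0.027] turn 0.446
```

play_rows(commands=[[[0, -0.55, -0.74, 0, 0.42], [0.5, -0.55, -0.74, 0, 0.42], [1, -0.55, -0.74, 0, 0.42], [1, -0.55, -0.74, 0, 0.42], [1, -0.55, -0.74, 0, 0.42], [1, -0.55, -0.74, 0, 0.42], [1, -0.55, -0.74, 0, 0.42], [1, -0.55, -0.74, 0, 0.42]]])

```text
clock: 7.65
tcp_pos: [0.4958, -0.0608, 0.1997]
orientation: [-2.174, -2.267, 0.0]
contact_force: [-0.5, 0.8, -0.0]
grip_width: -0.0002
gripper_force: 0.0
```

```bash
python3 edge.py | head -4; python3 - <<'E'
from g import *
from fit import *
p=np.load("p.npy")
a=viewer.grab_frame("top");b=viewer.grab_frame("side")
B=cv2.resize(b["pixels"][220:256,200:236],(540,540),interpolation=cv2.INTER_CUBIC)
u=proj(a,T(p,[0,.045,.06]))[0].astype(int);print(u)
A=cv2.resize(a["pixels"][u[1]-12:u[1]+12,u[0]-12:u[0]+12],(240,240),interpolation=cv2.INTER_CUBIC)
C=np.zeros((540,240,3),np.uint8);C[:240]=A
cv2.imwrite("pics/l2.png",np.hstack([B,C])[:,:,::-1])
print(proj(a,T(p,[[0,.045,.084],[0,.07,.084],[0,.02,.084],[0,.045,.01]])))
E
```

```text
240 [134 134 134 133 140 147 138 123 116 110 108 110 110 107 106 102 101 104
 115  94  58  39  25  15  24] [-3 -2 -4 -4  1  7  3  0 -2  0  1 -2  0  0  1 -2  0 -4 -1 -2 -5 -5 -1  2
  2]
243 [136 137 138 132 123 102 101 113 120 122 125 117 108 107 105 104  97  94
[212 195]
[[211.72644416 194.10968846]
 [204.27456225 194.65863093]
 [219.19070074 193.56061948]
 [214.63191477 196.77233479]]
```

View pics/l2.png

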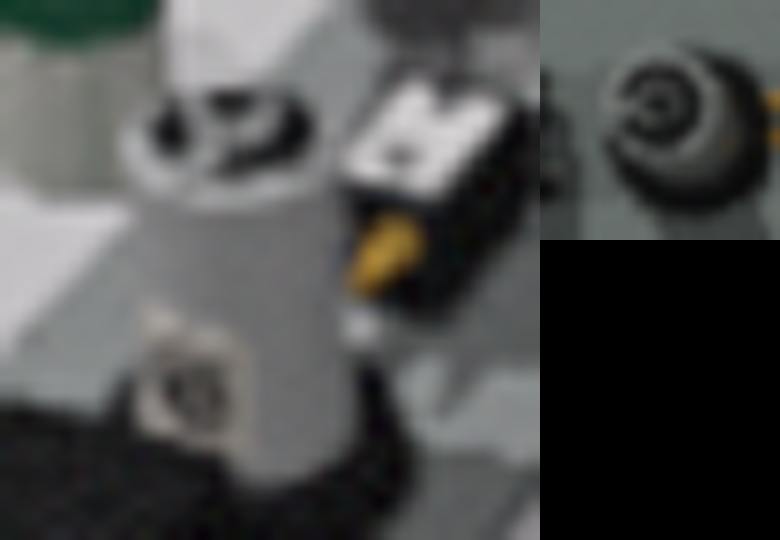

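The label still shows at (140–250, 310–450) in the side view. The rib notch in the top view is at (630,98) against centre (660,103), which hints the label is slightly short of 90°. I'll measure both numerically.

```bash
cat > rib.py <<'E'
from g import *
from fit import *
from scipy.optimize import minimize
p=np.load("p.npy")
C=[-.9,0]
def samp(f,P,off):
    u=(proj(f,T(p,P))+off).astype(np.float32)
    return cv2.remap(f["pixels"],u[None,:,0],u[None,:,1],cv2.INTER_CUBIC)[0].astype(float)
th=np.radians(np.arange(0,360,10))
def ring(r,z): return np.c_[r*np.cos(th),.045+r*np.sin(th),0*th+z]
for n in ("top","side"):
    f=viewer.grab_frame(n)
    # centre: bright annulus r~.0165 minus dark ring r~.010
    best=max(((samp(f,ring(.016,.084),o).mean()-samp(f,ring(.0105,.084),o).mean()-.3*samp(f,ring(.016,.084),o).std(),o) for o in [(i*.2,j*.2) for i in range(-12,13) for j in range(-12,13)]),key=lambda q:q[0])
    print(n,best)
    for r in (.009,.0105,.012): 
        v=samp(f,ring(r,.084),best[1]).mean(1)
        print(r,dict(zip(range(0,360,10),v.astype(int))))
    if n=="side":
        # label fit: synthetic can/label/surroundings via differential yellowness + code darkness
        pos=[(o) for o in [(best[1][0]+i*.2,best[1][1]+j*.2) for i in range(-5,6) for j in range(-5,6)]]
        zz=np.linspace(.034,.062,15)
        im=f["pixels"].astype(float)
        for off in [best[1],(-.55,0)]:
          A=np.radians(np.arange(40,160,4)); G=np.array([[.019*np.cos(t),.045+.019*np.sin(t),z] for z in (.04,.044,.048,.052) for t in A])
          s=samp(f,G,np.array(off)); print(off); print(np.arange(40,160,4)); print((s[:,0]-s[:,2]).reshape(4,-1).mean(0).astype(int)); print(s.mean(1).reshape(4,-1).mean(0).astype(int))
E
python3 rib.py
```

```text
top (np.float64(47.217185587455006), (-0.2, -1.0))
0.009 {0: np.int64(47), 10: np.int64(49), 20: np.int64(52), 30: np.int64(58), 40: np.int64(55), 50: np.int64(52), 60: np.int64(59), 70: np.int64(73), 80: np.int64(87), 90: np.int64(87), 100: np.int64(75), 110: np.int64(58), 120: np.int64(48), 130: np.int64(46), 140: np.int64(44), 150: np.int64(36), 160: np.int64(31), 170: np.int64(26), 180: np.int64(23), 190: np.int64(21), 200: np.int64(20), 210: np.int64(22), 220: np.int64(23), 230: np.int64(25), 240: np.int64(29), 250: np.int64(32), 260: np.int64(34), 270: np.int64(35), 280: np.int64(35), 290: np.int64(35), 300: np.int64(35), 310: np.int64(38), 320: np.int64(43), 330: np.int64(43), 340: np.int64(42), 350: np.int64(44)}
0.0105 {0: np.int64(41), 10: np.int64(41), 20: np.int64(39), 30: np.int64(43), 40: np.int64(41), 50: np.int64(42), 60: np.int64(53), 70: np.int64(69), 80: np.int64(87), 90: np.int64(91), 100: np.int64(78), 110: np.int64(55), 120: np.int64(39), 130: np.int64(34), 140: np.int64(34), 150: np.int64(29), 160: np.int64(27), 170: np.int64(26), 180: np.int64(23), 190: np.int
[... 3140 characters left out ...]
0000000001)
[ 40  44  48  52  56  60  64  68  72  76  80  84  88  92  96 100 104 108
 112 116 120 124 128 132 136 140 144 148 152 156]
[ 0  0  1  3  4  6  7  8  7  7  7  7  7  7  7  7  8  9 10  9  6  2  0  0
  0  0  0  0  0  0]
[133 132 131 129 126 124 120 114 106  95  89  90  93  95  95  92  92 102
 113 119 119 115 109 106 107 106 106 105 105 103]
(-0.55, 0)
[ 40  44  48  52  56  60  64  68  72  76  80  84  88  92  96 100 104 108
 112 116 120 124 128 132 136 140 144 148 152 156]
[ 1  2  3  5  6  7  7  7  7  6  7  6  6  7  7  8  8  9  9  8  4  1 -1  0
  0  0  0 -1 -1 -1]
[130 128 125 123 121 118 111 100  89  82  83  86  87  87  85  82  88 102
 115 119 118 112 107 106 106 106 106 105 104 102]
```

Rib, label edges and code centre all give about 84–89°, mean 87°. Before deciding on a trim, I recheck the station heading with per-camera offsets.

```bash
sed -n 1,14p s1.py > s2.py; cat >> s2.py <<'E'
mo=[0,.045,.084]
p=np.load("p.npy")
pa.append((mo,proj(a,T(p,mo))[0]+[-.2,-1.0])); pb.append((mo,proj(b,T(p,mo))[0]+[-.8,-.6]))
for nm,A,B in (("both",pa,pb),("top",pa,[]),("side",[],pb)):
    def res(q):
        r=[]
        if A: r.append((proj(a,T(q,[k for k,_ in A]))-[u for _,u in A]+q[3:5]).ravel())
        if B: r.append((proj(b,T(q,[k for k,_ in B]))-[u for _,u in B]+q[5:7]).ravel())
        return np.r_[np.concatenate(r),q[3:]*.7]
    s=least_squares(res,[.54,.07,.05,0,0,0,0],loss="soft_l1");q=s.x
    print(nm,q.round(4),"knob",T(q,[.018,-.185,.088]).round(4),"tab",T(q,[.0204,-.115,.095]).round(4),"nest",T(q,mo).round(4))
    print(res(q)[:-4].reshape(-1,2).round(1).tolist())
    if nm=="both": np.save("q.npy",q)
E
python3 s2.py
```

```text
[0.5414864  0.07296995 0.05537542] [[-0.9, 0.82], [-0.93, 1.13], [-0.28, -0.19], [0.05, -0.48], [0.24, 0.08], [-0.55, -1.09], [-0.4, -0.61], [1.1, -1.86], [0.13, -0.12]]
both [ 0.5419  0.0729  0.0521  0.2063 -0.2792 -0.0786  0.5768] knob [[ 0.5695 -0.1109  0.088 ]] tab [[ 0.5683 -0.0408  0.095 ]] nest [[0.5396 0.1179 0.084 ]]
[[-0.6, 0.3], [-0.8, 0.6], [0.0, -0.5], [0.2, -0.7], [0.5, -0.2], [0.4, 0.6], [-0.9, -0.7], [-0.8, -0.1], [1.0, -1.3], [0.1, 0.5], [0.5, 1.1]]
top [0.5437 0.0728 0.0418 0.1375 0.1168 0.     0.    ] knob [[ 0.5694 -0.1113  0.088 ]] tab [[ 0.5689 -0.0412  0.095 ]] nest [[0.5418 0.1178 0.084 ]]
[[-0.5, -0.2], [-0.9, 0.1], [0.2, -0.1], [0.1, -0.4], [0.5, 0.3], [0.4, 0.3]]
side [ 0.5412  0.0744  0.0639 -0.     -0.     -0.0361  0.2275] knob [[ 0.5709 -0.109   0.088 ]] tab [[ 0.5688 -0.039   0.095 ]] nest [[0.5383 0.1193 0.084 ]]
[[-0.5, -0.3], [-0.2, 0.0], [0.6, -1.5], [-0.5, 0.3], [0.7, 1.2]]
```

Heading is 0.05 rad and consistent, so I trim +3° with a quick regrip.

```bash
python3 g.py .5397 .118 .2 1.6 .5397 .118 .0615 1.6
```

```text
pos [ 0.4962 -0.0606  0.2   ] yaw 1.613 j [ 0.56  0.29 -0.66  1.96  0.22  0.95 -0.17] F [ 0.3 -0.6 -1.7] t 8.0
row [0.883 0.255 0.   ] turn 0.008
row [0.883 0.255 0.693] turn 0.008
```

play_rows(commands=[[[-1, 0.883, 0.255, 0, 0], [-1, 0.883, 0.255, 0, 0], [-1, 0.883, 0.255, 0, 0], [-1, 0.883, 0.255, 0, 0], [-1, 0.883, 0.255, 0, 0], [-1, 0.883, 0.255, 0.15, 0], [-1, 0.883, 0.255, 0.3, 0], [-1, 0.883, 0.255, 0.45, 0], [-1, 0.883, 0.255, 0.6, 0], [-1, 0.883, 0.255, 0.69, 0], [-1, 0.883, 0.255, 0.69, 0], [-0.2, 0.883, 0.255, 0.69, 0]]])

```text
clock: 9.0
tcp_pos: [0.5394, 0.1176, 0.0616]
orientation: [-2.174, -2.266, 0.002]
contact_force: [0.3, -0.5, -0.4]
grip_width: 0.0756
gripper_force: 0.0
```

play_rows(commands=[[[0.2, 0, 0, 0, 0], [0.2, 0, 0, 0, 0], [1, 0, 0, 0, 0], [1, 0, 0, 0, 0], [1, 0, 0, 0, 0], [1, 0, 0, 0, 0]]], grip_force=20)

```text
clock: 9.5
tcp_pos: [0.5413, 0.1177, 0.0637]
orientation: [2.175, 2.264, 0.004]
contact_force: [0.5, 0.1, 7.2]
grip_width: 0.0375
gripper_force: 19.8
```

play_rows(commands=[[[1, 0, 0, 0, -0.034], [1, 0, 0, 0, -0.034], [1, 0, 0, 0, -0.034], [0.3, 0, 0, 0, -0.034], [-0.2, 0, 0, 0, -0.034], [-0.6, 0, 0, 0, -0.034], [-0.6, 0, 0, 0, -0.034], [-0.6, 0, 0, -0.15, -0.034], [-0.6, 0, 0, -0.35, -0.034], [-0.6, 0, 0, -0.5, -0.034], [-0.6, 0, 0, -0.6, -0.034], [-0.6, 0, 0, -0.6, -0.034]]])

```text
clock: 10.5
tcp_pos: [0.5423, 0.1185, 0.1866]
orientation: [2.112, 2.32, 0.009]
contact_force: [0.8, 0.1, 0.0]
grip_width: 0.0681
gripper_force: 0.0
```

```bash
python3 g.py .515 -.043 .2 1.62 .515 -.043 .085 1.62
```

```text
pos [0.5423 0.1185 0.1866] yaw 1.665 j [ 0.24  0.41 -0.71  1.86  0.32  0.98 -0.52] F [0.8 0.1 0. ] t 10.5
row [-0.791 -0.211 -0.069] turn 0.028
row [-0.791 -0.215  0.506] turn 0.028
```

```bash
python3 - <<'E'
from g import *
from fit import *
q=np.load("q.npy");o,R,y=st()
P=T(q,[[-.02,-.115,.2],[-.02,-.115,.088],[.010,-.115,.088],[.038,-.115,.088],[.055,-.115,.084],[.065,-.115,.078],[.072,-.115,.074]])
print(((P-o["tcp_pos"])@R/.2).round(3), -(1.57+q[2]-y)/1.5708)
E
```

```text
[[-0.797 -0.147 -0.069]
 [-0.797 -0.151  0.491]
 [-0.803 -0.001  0.493]
 [-0.809  0.139  0.494]
 [-0.813  0.224  0.514]
 [-0.815  0.274  0.545]
 [-0.816  0.308  0.565]] 0.026993021603839193
```

play_rows(commands=[[[0, -0.8, -0.15, -0.07, 0.027], [1, -0.8, -0.15, -0.07, 0.027], [1, -0.8, -0.15, -0.07, 0.027], [1, -0.8, -0.15, -0.07, 0.027], [1, -0.8, -0.15, 0.1, 0.027], [1, -0.8, -0.15, 0.3, 0.027], [1, -0.8, -0.15, 0.45, 0.027], [1, -0.8, -0.15, 0.49, 0.027], [1, -0.8, -0.15, 0.49, 0.027]]])

```text
clock: 11.25
tcp_pos: [0.5227, -0.0446, 0.0816]
orientation: [-2.16, -2.275, 0.006]
contact_force: [-0.3, 0.3, -0.1]
grip_width: -0.0001
gripper_force: 0.0
```

```bash
python3 - <<'E'
from g import *
from fit import *
q=np.load("q.npy");o,R,y=st();print(o["tcp_pos"],o["contact_force"],y)
P=T(q,[[-.02,-.115,.088],[.010,-.115,.088],[.038,-.115,.088],[.055,-.115,.084],[.065,-.115,.078],[.072,-.115,.074]])
print(((P-o["tcp_pos"])@R/.2).round(3))
a=viewer.grab_frame("top")
b=viewer.grab_frame("side")
cv2.imwrite("pics/t1.png",cv2.resize(b["pixels"][178:228,212:262],(500,500),interpolation=cv2.INTER_CUBIC)[:,:,::-1])
E
python3 rib.py | grep -v '^0.0'
```

```text
[ 0.52268705 -0.04464151  0.08156813] [-0.31280966  0.27374234 -0.07060147] 1.6226589235602829
[[ 0.007  0.026 -0.032]
 [ 0.007  0.176 -0.033]
 [ 0.007  0.316 -0.034]
 [ 0.007  0.402 -0.015]
 [ 0.007  0.452  0.015]
 [ 0.007  0.487  0.035]]
top (np.float64(46.7676321978423), (-0.2, -1.0))
side (np.float64(61.25801944063489), (-0.8, -0.6000000000000001))
(-0.8, -0.6000000000000001)
[ 40  44  48  52  56  60  64  68  72  76  80  84  88  92  96 100 104 108
 112 116 120 124 128 132 136 140 144 148 152 156]
[ 0  0  1  3  5  6  6  8  8  8  8  8  8  9  8  7  6  6  8  8  6  5  3  0
  0  0  0  0 -1 -1]
[137 137 136 135 134 132 128 122 111  99  93  97 103 103 100  93  89  95
 106 115 121 120 116 112 109 108 107 107 106 105]
(-0.55, 0)
[ 40  44  48  52  56  60  64  68  72  76  80  84  88  92  96 100 104 108
 112 116 120 124 128 132 136 140 144 148 152 156]
[ 1  2  4  5  6  6  7  7  8  8  8  8  9  9  8  6  6  7  8  7  6  4  1  0
 -1  0  0 -1 -1 -1]
[136 135 134 133 131 128 120 108  95  88  91  97  99  96  90  82  84  94
 107 117 121 119 114 110 108 108 107 107 106 104]
```

View pics/t1.png

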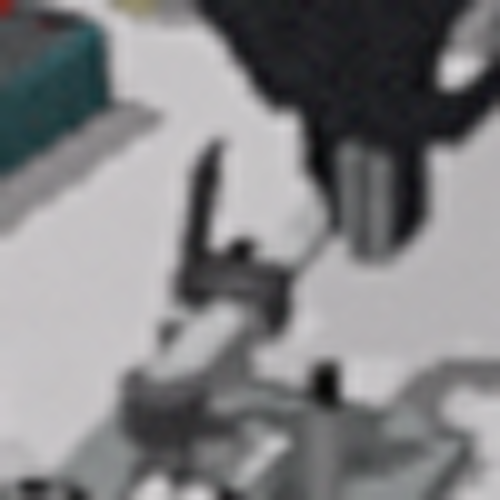

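The label now measures about 90°. The closed fingers stand in front of the tab, with the tab at (205,145–260) and the fingers at (330–420,150–260). I push along the arc.

play_rows(commands=[[[1, 0.007, 0.1, -0.033, 0], [1, 0.007, 0.17, -0.033, 0], [1, 0.007, 0.24, -0.033, 0], [1, 0.007, 0.32, -0.034, 0], [1, 0.007, 0.36, -0.025, 0], [1, 0.007, 0.4, -0.015, 0], [1, 0.007, 0.43, 0, 0], [1, 0.007, 0.455, 0.015, 0], [1, 0.007, 0.47, 0.025, 0], [1, 0.007, 0.485, 0.035, 0], [1, 0.007, 0.485, 0.035, 0]]])

```text
clock: 12.37
tcp_pos: [0.6221, -0.0383, 0.0767]
orientation: [-2.164, -2.278, -0.0]
contact_force: [-0.2, -0.7, 0.3]
grip_width: 0.0001
gripper_force: 0.0
```

```bash
python3 - <<'E'
from g import *
from fit import *
q=np.load("q.npy");o,R,y=st();print(o["tcp_pos"],o["contact_force"],y)
c,s=np.cos(q[2]),np.sin(q[2]);d=o["tcp_pos"][:2]-q[:2];print("station",c*d[0]+s*d[1],-s*d[0]+c*d[1])
b=viewer.grab_frame("side")
cv2.imwrite("pics/t2.png",cv2.resize(b["pixels"][178:228,207:257],(500,500),interpolation=cv2.INTER_CUBIC)[:,:,::-1])
E
```

```text
[ 0.62209665 -0.03833117  0.07667384] [-0.24338594 -0.74722743  0.27202904] 1.622178565845415
station 0.07428201765669039 -0.11529919274952677
```

View pics/t2.png

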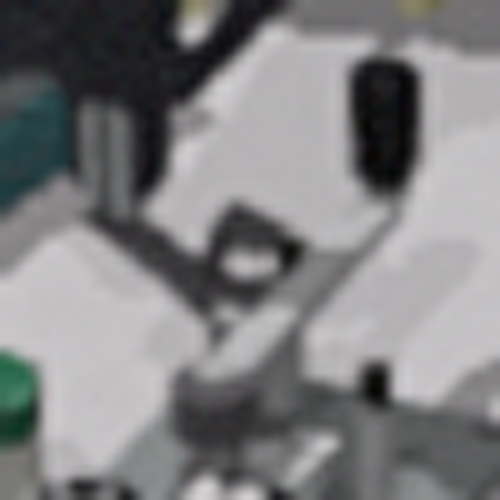

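The catch is flipped with its tab at (90–210, 220–290) under the fingertips and the hook up. There is no force, so I press down a little to be sure it reaches the stop.

play_rows(commands=[[[1, 0, 0, 0.01, 0], [1, 0, 0, 0.015, 0], [1, 0, 0, 0.02, 0], [1, 0, 0, 0.02, 0]]])

```text
clock: 12.75
tcp_pos: [0.6231, -0.0382, 0.0751]
orientation: [2.162, 2.276, 0.003]
contact_force: [-4.0, -1.5, 11.8]
grip_width: 0.0001
gripper_force: 5.8
```

play_rows(commands=[[[1, 0, 0, 0.01, 0], [1, 0, 0, 0.015, 0], [1, 0, 0, 0.015, 0]]])

```text
clock: 13.0
tcp_pos: [0.6237, -0.0382, 0.0739]
orientation: [2.161, 2.275, 0.003]
contact_force: [-7.0, -0.5, 24.7]
grip_width: -0.0004
gripper_force: 12.7
```

The catch is at its stop. I rise and go to the knob.

```bash
python3 - <<'E'
from g import *
from fit import *
q=np.load("q.npy");o,R,y=st()
P=T(q,[[.05,-.115,.16],[.018,-.185,.16],[.018,-.185,.069]])
print(((P-o["tcp_pos"])@R/.2).round(3))
E
```

```text
[[ 0.001 -0.128 -0.431]
 [-0.35  -0.287 -0.431]
 [-0.349 -0.289  0.024]]
```

play_rows(commands=[[[1, 0, 0, -0.2, 0], [1, 0, 0, -0.43, 0], [1, 0, 0, -0.43, 0], [-0.4, -0.35, -0.288, -0.43, 0], [-0.4, -0.35, -0.288, -0.43, 0], [-0.4, -0.35, -0.288, -0.43, 0], [-0.4, -0.35, -0.288, -0.43, 0], [-0.4, -0.35, -0.288, -0.25, 0], [-0.4, -0.35, -0.288, -0.1, 0], [-0.4, -0.35, -0.288, 0.024, 0], [-0.4, -0.35, -0.288, 0.024, 0]]])

```text
clock: 13.92
tcp_pos: [0.5649, -0.1101, 0.0608]
orientation: [-2.158, -2.274, 0.005]
contact_force: [-1.6, -0.4, 0.6]
grip_width: 0.0598
gripper_force: 0.0
```

play_rows(commands=[[[0.3, 0, 0, 0, 0], [0.3, 0, 0, 0, 0], [1, 0, 0, 0, 0], [1, 0, 0, 0, 0], [1, 0, 0, 0, 0], [1, 0, 0, 0, 0]]], grip_force=40)

```text
clock: 14.42
tcp_pos: [0.5699, -0.111, 0.0672]
orientation: [2.161, 2.275, 0.005]
contact_force: [2.4, 2.0, 7.3]
grip_width: 0.0224
gripper_force: 39.6
```

```bash
python3 - <<'E'
from g import *
from fit import *
q=np.load("q.npy");o,R,y=st();print(o["tcp_pos"],R.T@o["contact_force"],y,o["grip_width"])
b=viewer.grab_frame("side");cv2.imwrite("pics/k.png",cv2.resize(b["pixels"][170:260,200:270],(560,600),interpolation=cv2.INTER_CUBIC)[:,:,::-1])
piv=T(q,[.018,-.065,0])[0];k0=o["tcp_pos"];v=k0-piv;v[2]=0;print(np.hypot(*v[:2]))
L=v/np.hypot(*v[:2])*.12
for t in (.1,.2,.3,.4,.5,.6,.7,.8,.84):
    c,s=np.cos(t),np.sin(t);w=np.array([c*L[0]+s*L[1],-s*L[0]+c*L[1],0])
    print(t,((R.T@(w-L))/.2).round(3))
E
```

```text
[ 0.56993699 -0.11097839  0.06719338] [ 1.86871375  2.54171612 -7.33107541] 1.6222844887981385 0.022448994714198294
0.12013130612987125
0.1 [ 0.003 -0.06  -0.   ]
0.2 [ 0.011 -0.119 -0.001]
0.3 [ 0.026 -0.177 -0.001]
0.4 [ 0.046 -0.234 -0.001]
0.5 [ 0.072 -0.288 -0.001]
0.6 [ 0.103 -0.339 -0.002]
0.7 [ 0.14  -0.387 -0.002]
0.8 [ 0.18  -0.431 -0.002]
0.84 [ 0.198 -0.448 -0.002]
```

View pics/k.png

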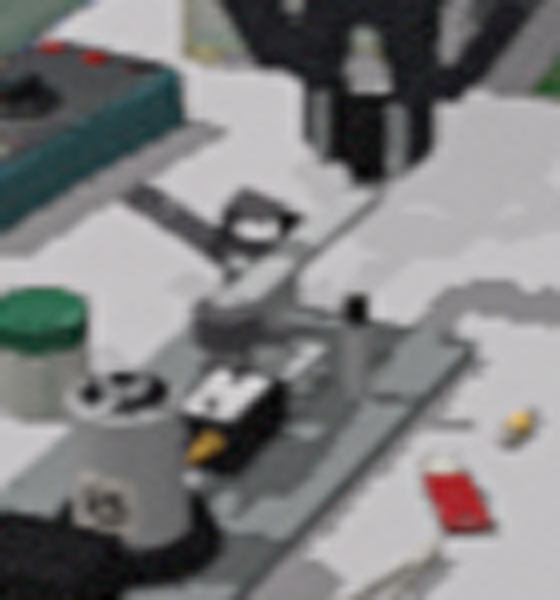

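The knob is firmly gripped between the fingers at (320–400, 90–175). The catch is still back and the label is visible at (105,505). I pull along the arc.

play_rows(commands=[[[1, 0.003, -0.06, 0, 0], [1, 0.011, -0.119, 0, 0], [1, 0.026, -0.177, 0, 0], [1, 0.046, -0.234, 0, 0], [1, 0.072, -0.288, 0, 0], [1, 0.103, -0.339, 0, 0], [1, 0.14, -0.387, 0, 0], [1, 0.14, -0.387, 0, 0]]])

```text
clock: 15.13
tcp_pos: [0.4917, -0.0854, 0.0673]
orientation: [2.158, 2.277, 0.009]
contact_force: [7.7, 1.2, 3.5]
grip_width: 0.0227
gripper_force: 39.4
```

```bash
cat > lv.py <<'E'
from g import *
from fit import *
q=np.load("q.npy");o,R,y=st();F=o["contact_force"]
piv=T(q,[.018,-.065,0])[0];v=(o["tcp_pos"]-piv)[:2];n=v/np.hypot(*v);a0=np.arctan2(n[1],n[0]);t=np.array([n[1],-n[0]])
print("r",np.hypot(*v),"lever",-(a0-(q[2]-np.pi/2)),"Frad",F[:2]@n,"Ftan(pull dir)",F[:2]@t,"Fz",F[2],"w",o["grip_width"],"t",o["clock"])
for d in (.03,.06,.1,.13):
    c,s=np.cos(d),np.sin(d);w=np.array([c*v[0]+s*v[1]-v[0],-s*v[0]+c*v[1]-v[1],0]);print(d,(R.T@w/.2).round(3))
E
python3 lv.py
```

```text
r 0.11845005713946066 lever 0.7008141054673309 Frad -5.600420203353098 Ftan(pull dir) -5.3874642629515535 Fz 3.52005394398997 w 0.022718782983141964 t 15.1333
0.03 [ 0.012 -0.013 -0.   ]
0.06 [ 0.024 -0.026 -0.   ]
0.1 [ 0.04  -0.043 -0.   ]
0.13 [ 0.053 -0.055 -0.   ]
```

play_rows(commands=[[[1, 0.012, -0.013, 0, 0], [1, 0.024, -0.026, 0, 0], [1, 0.04, -0.043, 0, 0], [1, 0.04, -0.043, 0, 0], [1, 0.04, -0.043, 0, 0]]])

```text
clock: 15.55
tcp_pos: [0.4847, -0.0795, 0.0674]
orientation: [2.159, 2.273, 0.01]
contact_force: [9.0, 0.1, 1.9]
grip_width: 0.0227
gripper_force: 39.3
```

```bash
python3 lv.py
```

```text
r 0.11831919686402137 lever 0.7787451992476633 Frad -6.099575593317207 Ftan(pull dir) -6.672720024669428 Fz 1.8515136966890273 w 0.022651065906399905 t 15.55
0.03 [ 0.013 -0.012 -0.   ]
0.06 [ 0.026 -0.025 -0.   ]
0.1 [ 0.044 -0.04  -0.   ]
0.13 [ 0.057 -0.051 -0.   ]
```

play_rows(commands=[[[1, 0.013, -0.012, 0, 0], [1, 0.02, -0.019, 0, 0], [1, 0.02, -0.019, 0, 0], [1, 0.02, -0.019, 0, 0]]])

```text
clock: 15.88
tcp_pos: [0.4835, -0.0782, 0.0678]
orientation: [2.158, 2.267, 0.013]
contact_force: [16.4, -6.4, -4.9]
grip_width: 0.0224
gripper_force: 39.5
```

```bash
python3 lv.py
```

```text
r 0.11816896311265515 lever 0.7933327975997757 Frad -6.3389380543966904 Ftan(pull dir) -16.469199381961737 Fz -4.898894102828292 w 0.02244104088574121 t 15.8833
0.03 [ 0.013 -0.012 -0.   ]
0.06 [ 0.026 -0.024 -0.   ]
0.1 [ 0.044 -0.039 -0.001]
0.13 [ 0.058 -0.05  -0.001]
```

The lever is on its stop, since the force jumped from 7 to 16 N. I hold, then verify stability and the label.

play_rows(commands=[[[1, 0.003, -0.003, 0, 0], [1, 0.003, -0.003, 0, 0], [1, 0.003, -0.003, 0, 0], [1, 0.003, -0.003, 0, 0], [1, 0.003, -0.003, 0, 0], [1, 0.003, -0.003, 0, 0], [1, 0.003, -0.003, 0, 0], [1, 0.003, -0.003, 0, 0]]], grip_force=50)

```text
clock: 16.55
tcp_pos: [0.4834, -0.078, 0.0679]
orientation: [2.158, 2.266, 0.014]
contact_force: [17.4, -7.6, -5.8]
grip_width: 0.022
gripper_force: 49.2
```

```bash
python3 lv.py|head -1; python3 rib.py | grep -v '^0.0'; python3 - <<'E'
from h import *
b=viewer.grab_frame("side");cv2.imwrite("pics/z.png",cv2.resize(b["pixels"][170:260,200:270],(560,600),interpolation=cv2.INTER_CUBIC)[:,:,::-1])
E
```

```text
r 0.11813501073103405 lever 0.794950753874432 Frad -6.198072178993138 Ftan(pull dir) -17.987483126945676 Fz -5.784874584398322 w 0.021995894958849804 t 16.55
top (np.float64(46.15620316710205), (-0.2, -1.0))
side (np.float64(60.73677535793013), (-0.8, -0.6000000000000001))
(-0.8, -0.6000000000000001)
[ 40  44  48  52  56  60  64  68  72  76  80  84  88  92  96 100 104 108
 112 116 120 124 128 132 136 140 144 148 152 156]
[ 0  0  1  4  5  6  6  7  7  6  6  7  8  8  7  7  7  7  8  7  6  4  2  0
  0  0  0  0 -1 -1]
[137 137 137 136 136 134 130 123 111  97  88  91  97 100  99  93  89  94
 105 115 120 120 115 111 109 108 107 106 106 105]
(-0.55, 0)
[ 40  44  48  52  56  60  64  68  72  76  80  84  88  92  96 100 104 108
 112 116 120 124 128 132 136 140 144 148 152 156]
[ 2  3  4  6  6  6  7  7  6  6  7  8  7  7  6  6  7  8  8  7  6  4  1  0
  0  0  0  0 -1 -1]
[137 136 135 134 133 129 121 107  92  82  84  91  94  93  89  83  84  93
 106 116 120 118 113 110 108 107 107 106 105 105]
```

View pics/z.png

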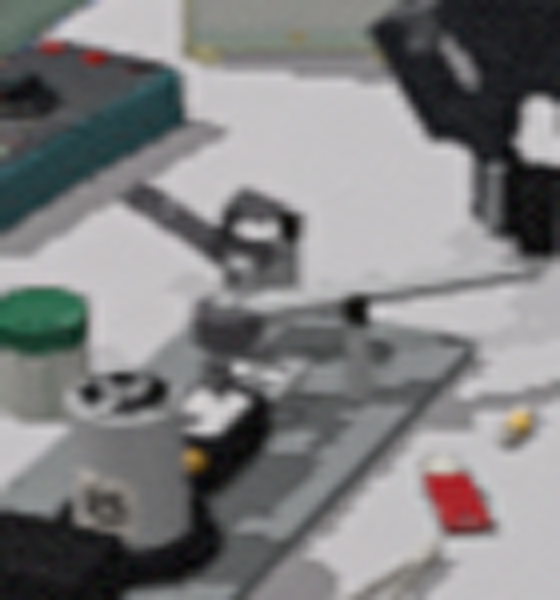

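The lever arm rests against the stop post at (355,310). The pins touch the module at (195,460), the catch is back, and the label still faces the reader. I hand in.

```bash
python3 -c "
from bench import r
print(r.hand_in())"
```

```text
the job is handed in; nothing more can be done
None
```

The job is handed in, with no verdict returned: the label measures square to the reader (within about 3°), the catch is back at its stop, and the lever is held at its front stop with the pins against the module.

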